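Line up the centrifuge buckets by height

ROBOT

A 6-joint arm with a two-finger parallel gripper is mounted at the origin on the work surface. World frame = base frame: x ahead of the robot, y to its left, z up, the work surface at z = 0. Lengths are in mm, angles in rad, forces in N, time in s.
With the tool pointing down it reaches from about 375 to 825 mm from the base axis. Payload 5.5 kg.
Tool frame: the origin (TCP) lies at the very end of the fingers, on their centre line; the grasp point (between the pads) lies 19 mm behind it; z points along the fingers, y is the line along which they close (so a half turn about z gives the same grasp; the last joint's range is limited). The gripper opens to 85 mm and grips with 20 to 120 N. Pads are 22 mm wide; open, the fingers measure 114 mm over their backs; the gripper's body (76 mm by 85 mm) begins 54 mm behind the grasp point. The pads swing forward as they close: fully open they stand 13 mm farther back than shut.
Start: joints at [-1.153, 0.314, -0.047, 1.21, 0, 1.571], TCP at [243.447, -548.387, 231.299] pointing down, gripper open.
Joint ranges: [-2.67, 2.67], [-0.69, 1.73], [-1.03, 1.25], [-2.08, 2.16], [-1.42, 1.45], [-3.14, 3.14]. Speed limits (rad/s): [2.39, 2.39, 3.01, 3.14, 3.14, 3.14].

INTERFACE

Orientations are given as a unit quaternion [x, y, z, w].
In Python, from cell import env gives the robot as it stands. Calls block until the motion is done:
- env.move_to(position, orientation): joint-space move of the TCP to a pose.
- env.move_l(position, ori=None, speed=150, until_force=None): straight line of the TCP; ori=None keeps the orientation; speed is the mean speed in mm/s. With until_force (N) it stops when the force on the tool has changed by that much, and returns True; else False.
- env.set_joints(angles): joint-space move.
- env.set_gripper(opening, grip_force=None): finger opening in mm; grip_force is the grip in N (None keeps the last); returns when the fingers have stopped.
- env.hold(seconds).
- env.solve_ik(position, orientation): joint angles nearest the present ones, or None.
- env.camera(name): name is "side" or "top" or "wrist"; returns a dict with "pixels" (420x560x3 uint8, red, green, blue), "fx", "fy", "cx", "cy" (pixels), "view" (4x4, takes a point from world to camera coordinates). Camera axes: x right, y up, looking along -z (the intrinsics and any distortion apply to the point x, -y, -z); pixel columns grow to the right and rows downward; lengths in mm; the calibration is good to about 2 mm. A picture is of the moment at which its call begins. There is no depth.
A pose or a line that the arm cannot do raises env.Unreachable and nothing moves.
- env.close_job(): hands the job in; it is judged then, once.
Readings, each from a call of its own:
- env.current_time(): time.
- env.current_q(): joint angles.
- env.current_qd(): joint speeds.
- env.current_joint_efforts(): joint torques, N m.
- env.current_tcp_pos(): TCP position.
- env.current_ee_rot(): TCP orientation.
- env.current_contact_force(): force on the tool from outside, world axes, zero at the start.
- env.current_torque(): the same for the moment, N m.
- env.current_gripper_width(): finger opening in mm.
- env.current_grasp_force(): force on a finger pad.
Only numpy, scipy, OpenCV 4.12 (cv2) and the standard library are available. Lean on these libraries where they do the work, as an engineer would, in place of code of your own. Each camera call takes 0.05 s, during which the arm holds its last target. There are 200 camera calls.

TASK

Line up the four centrifuge buckets by height on the drying tray, one upright in the middle of each black pad: the tallest on the end pad nearest the white stand, then each shorter one next along, the shortest at the far end. One bucket still hangs in the stand by its pins: lift it straight up out of the slots without letting it swing or wrenching it against the stand. Keep every bucket upright, set each down rather than dropping it, and leave the red tube rack where it is.

Things in the scene. Friction and masses are not known exactly. Their poses are not given: they have to be found in the camera images.
- bucket_110: open round aluminium cup 110 mm tall, 46 mm outside diameter, 3 mm wall, 70-240 g; two steel pins (8 mm diameter) stick out along its +y and -y, 92 mm above its underside, 76 mm over their ends. Origin: centre of the underside, z up. The tallest. Starts upright on the bench, yaw within 0.35 rad.
- bucket_90: open round aluminium cup 90 mm tall, 46 mm outside diameter, 3 mm wall, 70-240 g; two steel pins (8 mm diameter) stick out along its +y and -y, 72 mm above its underside, 76 mm over their ends. Origin: centre of the underside, z up. The second tallest. Starts hung by its pins in the stand's slots, underside 38 mm above the bench, free to swing; must rise 20 mm to clear them.
- bucket_70: open round aluminium cup 70 mm tall, 46 mm outside diameter, 3 mm wall, 70-240 g; two steel pins (8 mm diameter) stick out along its +y and -y, 52 mm above its underside, 76 mm over their ends. Origin: centre of the underside, z up. The third tallest. Starts upright on the bench, yaw within 0.35 rad.
- bucket_50: open round aluminium cup 50 mm tall, 46 mm outside diameter, 3 mm wall, 70-240 g; two steel pins (8 mm diameter) stick out along its +y and -y, 32 mm above its underside, 76 mm over their ends. Origin: centre of the underside, z up. The shortest. Starts upright on the bench, yaw within 0.35 rad.
- pad_1: flat round black rubber pad, 64 mm diameter, 4 mm thick, on the long white drying tray (both fixed); the end on the robot's right (lowest y) of the row of four, 88 to 112 mm apart. Origin: centre of its underside; its top is 4 mm above that, 10 mm above the bench. Its y axis runs along the row.
- pad_2: flat round black rubber pad, 64 mm diameter, 4 mm thick, on the long white drying tray (both fixed); second from the robot's right of the row of four, 88 to 112 mm apart. Origin: centre of its underside; its top is 4 mm above that, 10 mm above the bench. Its y axis runs along the row.
- pad_3: flat round black rubber pad, 64 mm diameter, 4 mm thick, on the long white drying tray (both fixed); third from the robot's right of the row of four, 88 to 112 mm apart. Origin: centre of its underside; its top is 4 mm above that, 10 mm above the bench. Its y axis runs along the row.
- pad_4: flat round black rubber pad, 64 mm diameter, 4 mm thick, on the long white drying tray (both fixed); the end on the robot's left (highest y) of the row of four, 88 to 112 mm apart. Origin: centre of its underside; its top is 4 mm above that, 10 mm above the bench. Its y axis runs along the row.
- stand: white stand fixed to the bench left or right of the robot: base 90 x 90 x 8 mm, two upright cheeks 120 mm tall, 40 mm wide along x, 7 mm thick, centred 32.5 mm to either side along y, open to front and back. A slot in each cheek's top, 12 mm wide, bottom 106 mm above the bench, carries a pin along y. Origin: centre of the underside; yaw within 0.3 rad.
- tube_rack: bystander: loose red plastic tube rack, 85 x 130 x 40 mm, on the side opposite the stand. Origin: centre of the underside. To be left alone.
There are look-alikes about, which are no part of the job. What is shaped like the bucket_90 but green is not meant. Leave any purple look-alike of the bucket_70 alone.

How it is judged:
By the outcome, as a careful person would: the job done as asked, in the order asked, and still so for the second after the job is handed in, with the robot touching nothing.
It also fails if it takes over 115 s, if anything falls off the work surface, if the arm or the gripper's body presses on something with over 40 N, if the wrist force passes 120 N, or if a joint passes its speed limit or range.

## Working session

There is one attempt and no reset: what is moved stays moved. The work goes in short steps, each a Python script; the robot and the scene stay as the last script left them, time stands still between calls to the robot, and variables do not carry over. Pictures are saved under pics/ and viewed, at most 14 in all, crops included, and the job is handed in when it is done.

```bash
mkdir -p pics; ls; python3 - <<'E'
from cell import env
import cv2,numpy as np
for n in ("top","side"):
    c=env.camera(n); cv2.imwrite(f"pics/{n}0.png",c["pixels"][:,:,::-1])
    print(n,{k:v for k,v in c.items() if k not in("pixels",)})
print(env.current_time(),env.current_ee_rot())
E
```

```text
pics
top {'fx': 379.10671960758106, 'fy': 379.10671960758106, 'cx': 270.75197646324375, 'cy': 209.4517415244431, 'view': array([[ 2.27215510e-02, -9.99506153e-01,  2.17067220e-02,
        -1.70741349e+01],
       [ 9.83042121e-01,  2.62886859e-02,  1.81485792e-01,
        -5.21590221e+02],
       [-1.81966807e-01,  1.72149834e-02,  9.83153968e-01,
        -9.18185170e+02],
       [ 0.00000000e+00,  0.00000000e+00,  0.00000000e+00,
         1.00000000e+00]])}
side {'fx': 451.8380463493905, 'fy': 451.8380463493905, 'cx': 282.8419660959748, 'cy': 216.57300621463202, 'view': array([[-9.02081292e-01, -4.31565706e-01, -6.19223398e-04,
         4.46331450e+02],
       [ 2.34285356e-01, -4.90919533e-01,  8.39111664e-01,
        -1.60552614e+02],
       [-3.62435806e-01,  7.56801859e-01,  5.43958852e-01,
        -7.50557649e+02],
       [ 0.00000000e+00,  0.00000000e+00,  0.00000000e+00,
         1.00000000e+00]])}
0.1 [ 9.78264614e-01  2.07358970e-01 -1.58450201e-04 -7.60015404e-04]
```

View pics/top0.png

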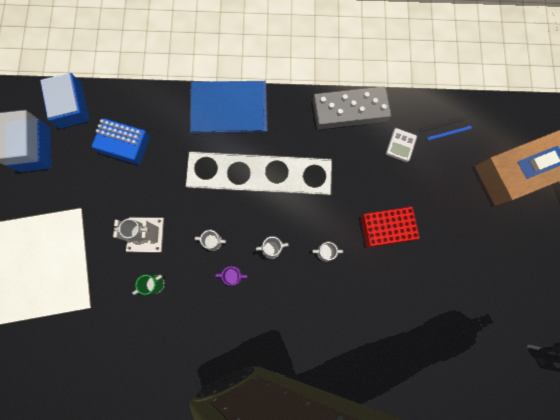

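View pics/side0.png

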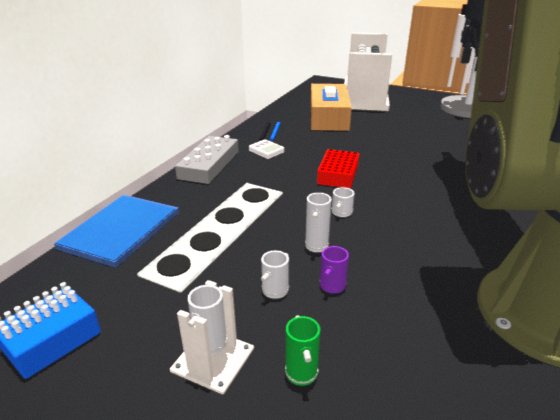

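Candidates, in top-view pixels:
- Grey cups: (210,240), (271,247) and (328,252). In the side view they are the mid-height, tall and short ones at (275,275), (318,222) and (343,202), so they should be bucket_70, bucket_110 and bucket_50.
- Hung grey cup: (128,229), in the stand at (144,234). This is bucket_90.
- Decoys: the green cup at (148,285) and the purple cup at (231,276).
- Pads: black discs on the tray at columns 206 to 315. The stand is at the left, so the tallest goes on pad_4 at (206,168).

I'll check this in one close crop.

```bash
cat > h.py <<'E'
from cell import env
import cv2,numpy as np
from scipy.spatial.transform import Rotation as R
def ray(c,u,v,z):
    V=c["view"]; Rm=V[:3,:3]; o=-Rm.T@V[:3,3]
    d=Rm.T@np.array([(u-c["cx"])/c["fx"],-(v-c["cy"])/c["fy"],-1])
    return (o+d*(z-o[2])/d[2])
def proj(c,p):
    q=c["view"]@np.append(p,1); return np.array([c["cx"]+c["fx"]*q[0]/-q[2],c["cy"]-c["fy"]*q[1]/-q[2]])
def down(a):  # tool down, closing line (tool y) along world angle a
    best=None
    return [(R.from_euler('z',a+s*np.pi/2)*R.from_euler('x',np.pi)).as_quat() for s in(1,-1)]
def pick_ori(p,a):
    o=[]
    for q in down(a):
        j=env.solve_ik(p,q)
        if j is not None: o.append((abs(j[5]),q))
    return min(o,key=lambda t:t[0])[1]
E
python3 - <<'E'
from h import *
c=env.camera("top"); im=c["pixels"]
crop=np.ascontiguousarray(im[140:300,100:350,::-1])
cv2.imwrite("pics/crop.png",cv2.resize(crop,None,fx=3.2,fy=3.2,interpolation=cv2.INTER_CUBIC))
g=im.max(2)
# tray & pads
tray=np.zeros(g.shape,np.uint8); tray[148:200,180:340]=(g[148:200,180:340]>130)
cn,h=cv2.findContours(tray,cv2.RETR_CCOMP,cv2.CHAIN_APPROX_NONE)
for k,hh in zip(cn,h[0]):
    if hh[3]>=0 and cv2.contourArea(k)>150:
        (u,v),ax,an=cv2.fitEllipse(k); print("pad",u,v,ax,ray(c,u,v,10).round(1))
for n,(u,v),z in(("70",(210,240),70),("110",(272,246),110),("50",(328,252),50),("90",(128,229),128),("stand",(145,234),8),("purple",(231,276),70)):
    print(n,ray(c,u,v,z).round(1))
E
```

```text
pad 314.1224365234375 175.68148803710938 (23.6419620513916, 24.002872467041016) [ 624.7 -119.9   10. ]
pad 238.2563018798828 172.77027893066406 (23.832412719726562, 24.03037452697754) [627.   84.9  10. ]
pad 276.4571838378906 171.33444213867188 (23.455371856689453, 23.983505249023438) [634.  -17.9  10. ]
pad 205.4755401611328 167.81680297851562 (23.88985824584961, 24.185190200805664) [638.2 173.6  10. ]
70 [437.9 143.   70. ]
110 [423.5  -8.  110. ]
50 [ 417.2 -149.7   50. ]
90 [452.7 323.4 128. ]
stand [455.5 321.2   8. ]
purple [352.5  88.1  70. ]
```

View pics/crop.png

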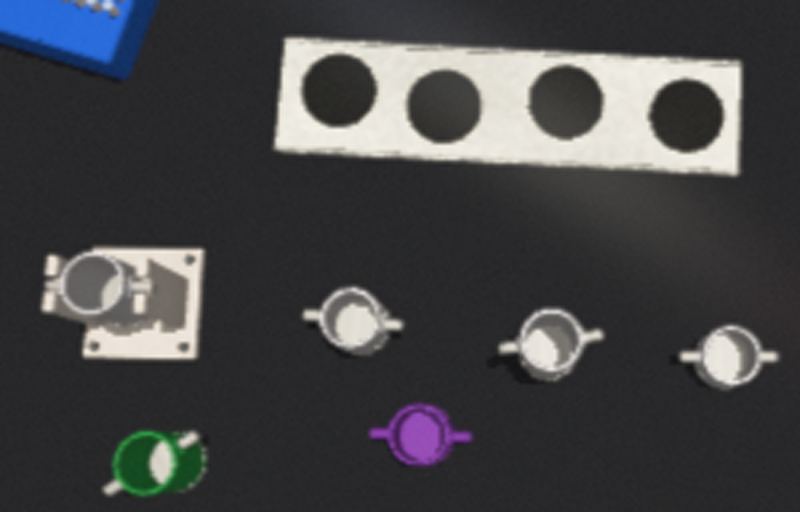

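The crop confirms the choice: grey cups at crop (352,320), (550,343) and (730,357), the hung cup at (93,283), and the decoys green at (145,463) and purple at (420,435). Next I'll hover over the first bucket and refine with the wrist camera.

```bash
python3 - <<'E'
from h import *
p=[423.5,-8,290]
env.move_to(p,pick_ori(p,0.0))
c=env.camera("wrist"); cv2.imwrite("pics/w110.png",c["pixels"][:,:,::-1])
print(env.current_time(),env.current_q(),c["fx"],c["cx"],c["cy"],c["view"].round(3), proj(c,np.array([423.5,-8,110])))
E
```

```text
2.2583 [-2.02133154e-02 -3.93186880e-02 -3.23922534e-01  1.28634647e+00
 -1.66946628e-04  1.55192604e+00] 292.263338425944 282.5440439076208 210.5072382230573 [[ 1.00000e+00 -1.00000e-03 -0.00000e+00 -4.23173e+02]
 [ 1.00000e-03  9.46000e-01 -3.24000e-01  6.88420e+01]
 [ 1.00000e-03  3.24000e-01  9.46000e-01 -4.33266e+02]
 [ 0.00000e+00  0.00000e+00  0.00000e+00  1.00000e+00]] [282.8012306 187.7342101]
```

View pics/w110.png

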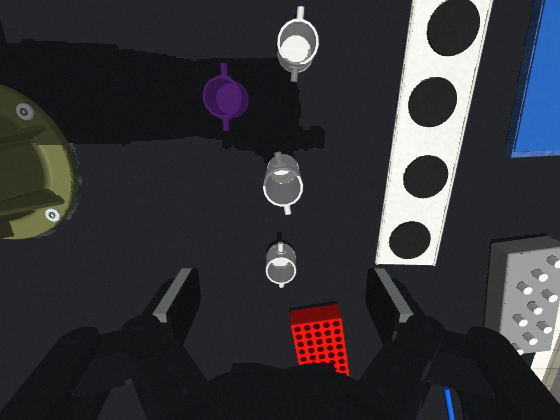

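The wrist view shows bucket_110 with its rim around (283,187), which agrees with the projected estimate. bucket_50 is at (281,268), bucket_70 at (298,45), purple at (225,97), and the pads are at columns 410 to 453. I'll write a rim and pin fit and compare it between views.

```bash
cat >> h.py <<'E'
from scipy.optimize import least_squares
def bucket(c,xy,rim,pin,thr=70):
    """centre from far half of rim silhouette (r=23) and yaw from pin blobs"""
    im=c["pixels"]; g=im.max(2); sat=g.astype(int)-im.min(2)
    u,v=proj(c,np.array([*xy,rim-15])); s=int(62*c["fx"]/abs((c["view"]@[*xy,rim,1])[2]))
    m=np.zeros(g.shape,np.uint8); sl=np.s_[max(0,int(v)-s):int(v)+s,max(0,int(u)-s):int(u)+s]
    m[sl]=((g>thr)&(sat<40))[sl]
    cn,_=cv2.findContours(m,cv2.RETR_EXTERNAL,cv2.CHAIN_APPROX_NONE)
    k=max(cn,key=cv2.contourArea); f=np.zeros_like(m); cv2.drawContours(f,[k],-1,1,-1)
    n=int(s*0.36)|1; o=cv2.morphologyEx(f,cv2.MORPH_OPEN,cv2.getStructuringElement(cv2.MORPH_ELLIPSE,(n,n)))
    k=max(cv2.findContours(o,cv2.RETR_EXTERNAL,cv2.CHAIN_APPROX_NONE)[0],key=cv2.contourArea)
    P=np.array([ray(c,a,b,rim)[:2] for a,b in cv2.convexHull(k)[:,0]])
    cam=(-c["view"][:3,:3].T@c["view"][:3,3])[:2]; c0=np.array(xy,float)
    for _ in range(4):
        w=c0-cam; w/=np.linalg.norm(w)+1e-9; Q=P[(P-c0)@w>0]
        r=least_squares(lambda x:np.hypot(*(Q-x).T)-23,c0,loss='soft_l1'); c0=r.x
    # pins
    ys,xs=np.nonzero(f&~o.astype(bool)); T=np.array([ray(c,a,b,pin)[:2] for a,b in zip(xs,ys)]) if len(xs) else np.zeros((0,2))
    d=T-c0; rr=np.hypot(*d.T); d=d[(rr>27)&(rr<42)]; sgn=np.sign(d[:,1:]); yaw=None
    if len(d):
        e=(d*sgn).mean(0); yaw=-np.arctan2(e[0],e[1])
        tip=[(d[(sgn[:,0]==q)]@ (e/np.linalg.norm(e))) for q in(1,-1)]
        tip=[(round(float(max(abs(t))),1) if len(t) else None) for t in tip]
    else: tip=None
    return c0.round(1),None if yaw is None else round(float(yaw),3),tip,round(float(np.std(r.fun)),2)
E
python3 - <<'E'
from h import *
for n in("top","wrist"):
    c=env.camera(n)
    for h,xy in((110,(423.5,-8)),(70,(437.9,143)),(50,(417.2,-149.7))):
        print(n,h,bucket(c,xy,h,h-18))
c=env.camera("wrist");g=c["pixels"].max(2)
t=np.zeros(g.shape,np.uint8); t[:270,375:500]=g[:270,375:500]>130
t[:,:375]=0
cn,h=cv2.findContours(t,cv2.RETR_CCOMP,cv2.CHAIN_APPROX_NONE)
for k,hh in zip(cn,h[0]):
    if hh[3]>=0 and cv2.contourArea(k)>150: print("pad",ray(c,*cv2.fitEllipse(k)[0],10).round(1))
E
```

```text
top 110 (array([464.2, -42. ]), 0.879, [None, 34.1], 0.65)
top 70 (array([476.8, 130.3]), 0.563, [6.9, 41.5], 10.93)
top 50 (array([ 457.5, -188.1]), 0.87, [None, 32.5], 0.82)
wrist 110 (array([423.1,  -7.1]), 0.154, [37.5, 39.8], 0.14)
wrist 70 (array([439.6, 145.3]), -0.103, [39.5, 37.6], 0.12)
wrist 50 (array([ 419.9, -150.2]), 0.021, [38.2, 40.5], 0.3)
pad [ 623.4 -118.4   10. ]
pad [632.4 -16.4  10. ]
pad [625.5  86.2  10. ]
```

```bash
cat >> h.py <<'E'
def pick(xy,yaw,z,lift,opening=70,force=50,up=120,hover=40):
    top=[*xy,z+hover]; q=pick_ori(top,yaw)
    env.move_to([*xy,max(z+up,env.current_tcp_pos()[2] if 0 else z+up)],q); env.set_gripper(opening)
    env.move_l(top,q)
    hit=env.move_l([*xy,z],q,speed=80,until_force=12)
    print("down hit",hit,np.round(env.current_tcp_pos(),1))
    if hit: return False
    env.set_gripper(30,grip_force=force)
    print("grip",env.current_gripper_width(),env.current_grasp_force(),env.current_contact_force())
    env.move_l([*xy,z+25],q,speed=40); env.move_l([*xy,z+lift],q,speed=150)
    print("lifted",env.current_gripper_width(),env.current_contact_force(),env.current_time())
    return True
def place(xy,z,yaw=-0.046,above=110):
    q=pick_ori([*xy,z+40],yaw)
    env.move_to([*xy,z+above],q); env.move_l([*xy,z+15],q,speed=120); env.move_l([*xy,z+3],q,speed=40)
    env.hold(0.2)
    hit=env.move_l([*xy,z-3],q,speed=12,until_force=4)
    p=env.current_tcp_pos(); print("touch",hit,np.round(p,1),env.current_contact_force())
    env.set_gripper(66); env.hold(0.1)
    env.move_l([*xy,p[2]+40],q,speed=80); env.move_l([*xy,p[2]+140],q)
    print("placed",env.current_time())
E
python3 - <<'E'
from h import *
if pick((423.1,-7.1),0.165,56,90):
    place((637.5,174.5),66,above=90)
c=env.camera("wrist"); cv2.imwrite("pics/w1.png",c["pixels"][:,:,::-1])
print(bucket(c,(637.5,174.5),120,102))
E
```

```text
down hit False [423.4  -7.1  56.3]
grip 43.93755057662371 50.5117773078382 [-1.72631816 -0.54036578  5.88561651]
lifted 44.43902841898726 [-0.08666909 -0.27990187 -2.82444843] 6.2917
touch True [637.8 174.6  66.8] [-0.77094627  0.49702072  5.42918965]
placed 12.2333
(array([637.1, 174.1]), 0.065, [40.4, None], 2.51)
```

View pics/w1.png

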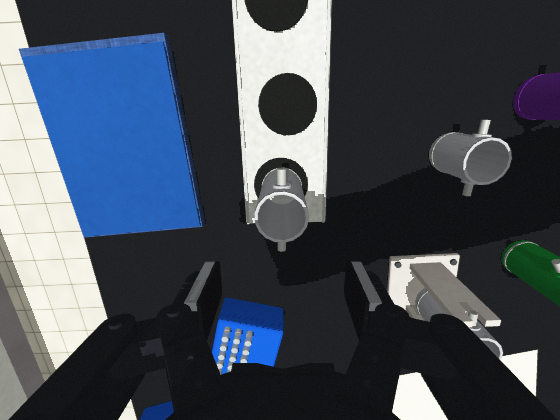

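bucket_110 stands on pad_4 at (281,210) and looks centred. Now a closer look at the hung bucket_90.

```bash
python3 - <<'E'
from h import *
p=[453,320,300]
env.move_to(p,pick_ori(p,0.0))
c=env.camera("wrist"); cv2.imwrite("pics/w90.png",c["pixels"][:,:,::-1]); np.save("w90v.npy",c["view"])
print(env.current_time(),proj(c,np.array([453,322,128])),proj(c,np.array([453,322,8])))
u,v=proj(c,np.array([453,322,118])).astype(int)
k=c["pixels"][max(0,v-75):v+75,u-100:u+100,::-1]
print(u,v); cv2.imwrite("pics/w90c.png",cv2.resize(k,None,fx=4,fy=4,interpolation=cv2.INTER_CUBIC))
E
```

```text
13.325 [282.51492503 192.4628622 ] [282.47713715 171.29992214]
282 190
```

View pics/w90c.png

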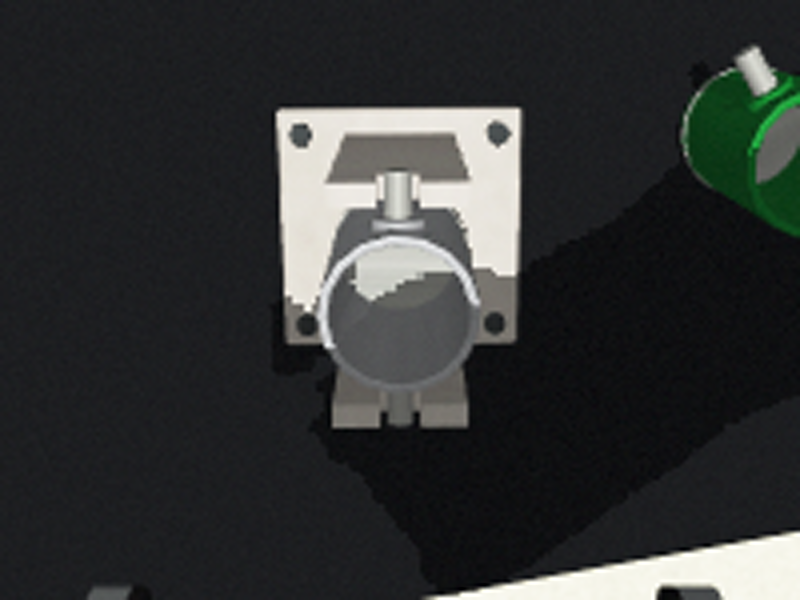

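bucket_90 hangs upright and is square to the view. Its rim centre is at crop (399.5,313), full-image pixel (281.5,193), which gives about (453.7, 321.8). The stand yaw is about 0. I'll grip at pin height so the bucket isn't pushed into a swing.

```bash
python3 - <<'E'
from h import *
if pick((453.7,321.8),0.0,89,112,force=45):
    c=env.camera("side"); cv2.imwrite("pics/s90.png",c["pixels"][:,:,::-1])
    place((626.2,85.5),61,above=130)
c=env.camera("wrist"); cv2.imwrite("pics/w2.png",c["pixels"][:,:,::-1])
E
```

```text
down hit False [453.8 321.9  89.1]
grip 44.13459999267653 45.91657714918256 [ 0.74077452 -0.69099248  4.09837107]
lifted 44.34522707651305 [ 0.37193157 -0.04458731 -1.71723596] 17.175
touch True [626.6  85.5  62. ] [-0.28343888 -0.39511915  4.92995896]
placed 22.3583
```

View pics/w2.png

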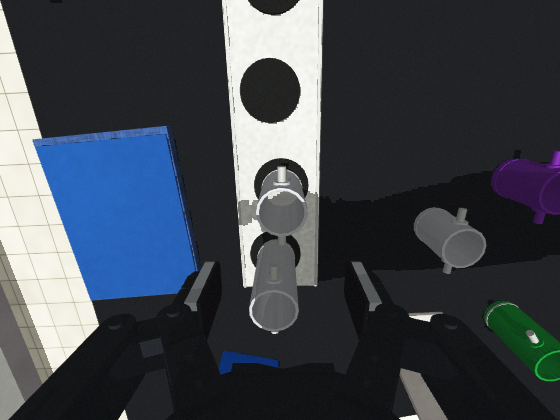

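bucket_90 stands on pad_3 at (282,205). Next are bucket_70 and bucket_50, each refined from a hover first.

```bash
python3 - <<'E'
from h import *
for h,xy,z,pad in((70,(439.4,145),28,(633.2,-17.1)),(50,(419.5,-150),12,(624,-119.2))):
    p=[*xy,260]; env.move_to(p,pick_ori(p,0.0))
    c=env.camera("wrist"); b=bucket(c,xy,h,h-18); print(h,b)
    if np.hypot(*(b[0]-xy))>5 or b[1] is None or abs(b[1])>.37 or b[3]>1: print("doubt"); cv2.imwrite("pics/d.png",c["pixels"][:,:,::-1]); break
    if not pick(b[0],b[1],z,130,opening=68): break
    place(pad,z+10,above=130)
p=[450,-100,300]; env.move_to(p,pick_ori(p,0.0))
for n in("top","wrist","side"): cv2.imwrite(f"pics/{n}_e.png",env.camera(n)["pixels"][:,:,::-1])
E
```

```text
70 (array([439.9, 145. ]), -0.093, [39.9, 37.4], 0.14)
down hit False [440.1 145.1  28.2]
grip 44.12005303210489 51.33893428836018 [-0.77481259 -0.31863572  4.71145497]
lifted 44.70654162012518 [-0.83952568 -0.80963555 -1.43037083] 27.325
touch True [633.5 -17.1  38.8] [-0.03010636 -0.61450753  3.37191287]
placed 32.3333
50 (array([ 419.8, -150.4]), 0.022, [37.4, 39.2], 0.31)
down hit False [ 420.1 -150.5   12.3]
grip 44.48806179770098 51.34922368917614 [-0.37465585  0.02757456  6.29135369]
lifted 44.08536981278549 [-0.27907452 -0.39508164 -0.88496376] 38.825
touch True [ 624.3 -119.2   22.8] [-0.53246772 -0.80319632  4.84925951]
placed 43.675
```

View pics/wrist_e.png

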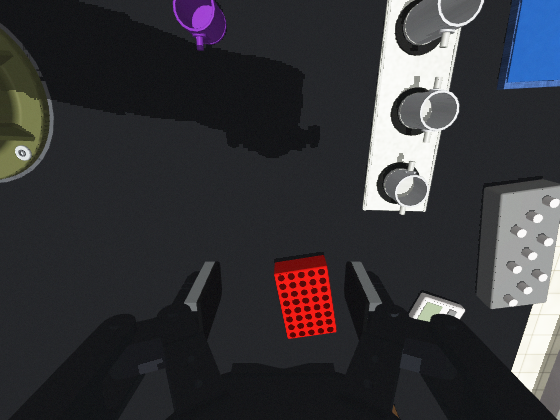

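View pics/side_e.png

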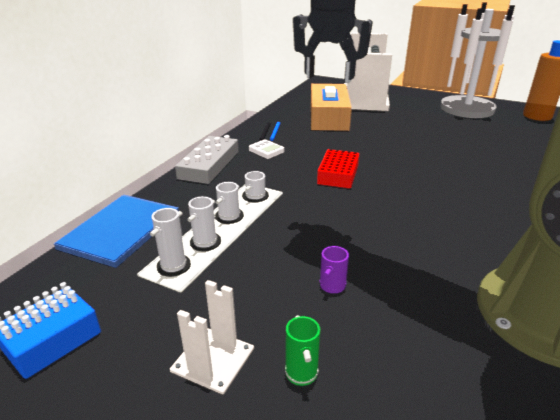

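The side view shows all four cups upright on their pads in descending order: (168,240), (203,223), (228,202) and (255,186). A black ring shows around each foot, the stand is empty, and the rack and decoys are untouched. The gripper is clear, so I'm handing it in.

```bash
python3 -c "
from cell import env
print(env.close_job())"
```

```text
the job is handed in; nothing more can be done
None
```

The job is handed in: all four buckets stand upright on their pads, tallest (pad_4, nearest the stand) to shortest (pad_1), after about 45 s of robot time, with the rack and look-alikes untouched; I checked the centring only by eye in the last pictures.

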